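# Hang the cutlery caddy behind the lip of the tray's rail

## Robot

A 6-joint arm with a two-finger parallel gripper is mounted at the origin on the work surface. World frame = base frame: x ahead of the robot, y to its left, z up, the work surface at z = 0. Lengths are in m, angles in rad, forces in N, time in s.
With the tool pointing down it reaches from about 0.35 to 0.8 m from the base axis. Payload 7.3 kg.
Tool frame: the origin (TCP) lies between the finger pads; the fingertips stand 22 mm ahead of it and the grasp point (between the pads) lies 3 mm ahead of it (robot.tip_reach is the distance from the TCP to the fingertips, in m); z points along the fingers, y is the line along which they close (so a half turn about z gives the same grasp; the last joint's range is limited). The gripper opens to 85 mm and grips with 20 to 120 N. Pads are 22 mm wide; open, the fingers measure 114 mm over their backs; the gripper's body (76 mm by 85 mm) begins 54 mm behind the grasp point. The pads swing forward as they close: fully open they stand 13 mm farther back than shut.
Start: joints at [-1.254, 0.342, 1.524, -0, 1.275, -0.146], TCP at [0.234, -0.47, 0.228] pointing down, gripper open.
Joint ranges: [-2.53, 2.53], [-0.77, 2.02], [0.04, 2.7], [-1, 4.14], [0.28, 2.66], [-3.11, 3.11]. Speed limits (rad/s): [2.57, 2.57, 3.14, 3.14, 3.14, 3.14].

## Interface

Orientations are given as [roll, pitch, yaw] about the fixed x, y, z axes, in that order (R = Rz(yaw) Ry(pitch) Rx(roll)).
In Python, from bench import robot, imaging, silhouettes, spot_point gives the robot as it stands.
- The arm moves only by the tool step_arm, never from a script. Its argument "targets" is a list that holds one entry, the list of rows, each a list of 5 numbers: the finger opening in mm, from 0 to 85.4, then the shift along the tool's x, y, z normalised to -1 to 1, where 1 is 0.08 m, then the turn about the tool's z normalised to -1 to 1, where 1 is 45 degrees. In form: [[[fingers, tx, ty, tz, roll], ...]]. A call has 1 to 5 rows; each row shifts and turns the commanded pose from where the row before left it, along the tool's axes as they then stand; what a row does not reach is not made up. A row lasts 1/12 s, in which the tool goes at most 41.7 mm and 7.16 degrees, less where a joint would pass 70% of its speed; a pose out of reach is approached as far as the arm can. A call with a number of a shift or a turn outside -1 to 1 is refused whole. A call with a gripper value outside its range is refused whole. The fingers move at their own pace and stop on an object; "newtons" is the grip in N (left out, the last holds). Time passes only in rows, so rows that do not move let the fingers close. It gives the time, the measured TCP pose, the force, the opening and the grip force at its end, in the units of the state.
- robot.get_state(): the state, without advancing time (a new reading comes with each control period).
- imaging.read_camera(name): name is "scene" or "side" or "wrist"; returns the picture (420x560x3 uint8, red, green, blue); there is no depth.
- imaging.camera_model(name): a dict with "fx", "fy", "cx", "cy" (pixels), "pose" (4x4, takes a point from camera to world coordinates). Camera axes: x right, y up, looking along -z (the intrinsics and any distortion apply to the point x, -y, -z); pixel columns grow to the right and rows downward; lengths in m; the calibration is good to about 2 mm. A picture is of the moment at which its call begins: read the wrist's pose just before it. camera_model takes no time and is no camera call; for the wrist camera it gives the pose at the moment of the call.
- robot.close_job(): hands the job in; it is judged then, once.
Trained networks look in the newest picture that a camera, given by its name, has taken for a name from the list of things; names that differ only in an ending like _2 or _b are one class to them, and where a whole thing is asked for, a point or a joint stands for the part that bears it (a point fixed in the world has none). Each returns a list of dicts, best first, with "confidence" (0 to 1); they miss things now and then, are a little off and sometimes report something else, mostly with a low value. They report only what shows in the picture. A call takes as long as a camera call.
- silhouettes(camera, target): "mask" (420x560 bool, what is visible of it).
- spot_point(camera, target): "location" ([x, y, z] in m, in the coordinates of the camera as it stood for that picture, good to about 4 mm: a listed point, or the origin of a listed thing).
The state is a dict: "time": time; "joint_pos": joint angles; "joint_velocities": joint speeds; "effort": joint torques, N m; "tcp_pos": TCP position; "orientation": TCP orientation; "force": force on the tool from outside, world axes, zero at the start; "wrist_torque": the same for the moment, N m; "opening": finger opening in m; "finger_force": force on a finger pad.
Only numpy, scipy, OpenCV 4.12 (cv2) and the standard library are available. Lean on these libraries where they do the work, as an engineer would, in place of code of your own. Each camera call takes 0.05 s, during which the arm holds its last target. There are 200 camera calls.

## Task

Hang the cutlery caddy back on the metal rail of the pull-out tray: lift its hook strip over the rail's lip where the rail is clear, lower it until it sits right down in the channel behind the lip, and slide it along to the left, under the keeper hood, until it is snug against the end cap. Feel your way and go gently, because the rail and the hook must not be forced or struck (20 N at the very most), let go of the caddy and leave the mug, measuring cup, whisk and tongs where they are.

Things in the scene. Friction and masses are not known exactly. Their poses are not given: they have to be found in the camera images.
- caddy_mid (a point): Loose stainless cutlery caddy, 0.2 to 0.36 kg: open box 64 mm deep (x), 120 wide (y), 85 high, standing on the counter, a wooden bar over it. The point is its centre, 66 mm above its underside, 56 mm below the bar's centre. z up; x to its back, where the hook is.
- caddy_bar (a point): Centre of the caddy's wooden carrying bar, same axes. The bar runs along y: 13 mm thick (x), 22 high, 106 long, with open space below it (26 mm down to the box's rim). Pinch it here from above, fingers closing along x.
- caddy_hook (a point): Middle of the lower edge of the caddy's hook tongue, same axes; 42.5 mm behind (+x) and 61 mm below the bar's centre. The strip is as wide as the caddy (120 mm, ends flush): a bridge goes back from the rim to the tongue, which is 4 mm thick and hangs down 24 mm from the bridge's top. The gap between back wall and tongue, for the lip, is 8.5 mm wide and 20 deep.
- rail_ref (a point): Nominal middle of the rail's channel floor, 115 mm above the counter. z up, y left along the rail, x from its open front (robot side) to its back. But the 400 mm aluminium rail, clamped through slotted tabs, really stands up to 18 mm before or behind this point in x: not measured, found by feel. Its y, height and direction are true.
- rail_lip (a point): Nominal point on the top of the rail's lip, at the rail's middle, in the middle of its thickness; axes as rail_ref, same unmeasured 18 mm in x. The lip is 4 mm thick and stands 14 mm above the channel floor; it is the top of a face plate that goes down to 45 mm below the floor. The channel behind it is 7.5 mm wide. Nothing clicks: all is rigid.
- rail_back (a point): Nominal point on the top of the rail's back plate, at its middle; axes as rail_ref, same unmeasured 18 mm in x. The plate is 4 mm thick, forms the channel's rear wall and stands 36 mm above the channel floor. When the tongue, just above the lip, has been brought back till it meets this plate, its middle is 1.75 mm behind the channel's middle.
- left_cap (a point): Middle of the inner face of the grey left end cap, at channel floor level, 190 mm left (+y) of rail_ref; axes as rail_ref, same unmeasured 18 mm in x. Its keeper hood covers the last 35 mm of the channel, underside 28.5 mm above the floor: the seated hook gets under it only by sliding. A plain cap shuts the right end.
- caddy: The same caddy; origin at the centre of its underside. Hung, it clears the counter and leans slightly to the robot.
- tray: The fixed white pull-out tray, 220 mm deep, 600 long, 69 high, lying behind the rail that it carries; origin on the counter straight below rail_ref, same axes.
- mug: Bystander: ceramic mug, 95 mm high, 82 mm across, on the counter at the left; origin at the centre of its underside.
- cup: Bystander: glass measuring cup, 100 mm high, in the tray; origin at the centre of its underside.
- whisk: Bystander: stainless balloon whisk, 250 mm long, lying in the tray; origin under its middle.
- tongs: Bystander: wooden salad tongs, 260 mm long, lying in the tray; origin under their middle.

How it is judged:
By the outcome, as a careful person would: the job done as asked, in the order asked, and still so for the second after the job is handed in, with the robot touching nothing.
It also fails if it takes over 61 s, if anything falls off the work surface, if the arm or the gripper's body presses on something with over 40 N, if the wrist force passes 120 N, or if a joint passes its speed limit or range.

## Working session

There is one attempt and no reset: what is moved stays moved. The work goes in short steps, Python scripts to look and compute and a tool call to move; the robot and the scene stay as the last step left them, time stands still between calls to the robot, and variables do not carry over. Pictures are saved under pics/ and viewed, at most 10 in all, crops included, and the job is handed in when it is done.

Besides the shell and the picture viewer there is one more tool, called after "Request:" in YAML: its name, and indented under it one key for each argument. step_arm: Moves the arm, as the interface text tells. Scaled input: -1 to 1 covers 0.08 m each way for a shift and 45 degrees each way for a turn. Its arguments: {"type":"object","properties":{"targets":{"type":"array"},"newtons":{"type":"number"}},"required":["targets"]}

```bash
mkdir -p pics; ls
cat > h.py <<'E'
import numpy as np, cv2
from bench import robot, imaging, silhouettes, spot_point
from scipy.spatial.transform import Rotation as R
def st():
    s=robot.get_state(); print({k:np.round(s[k],4).tolist() for k in ("time","tcp_pos","orientation","force","wrist_torque","opening","finger_force")}); return s
def snap(c,name=None):
    im=imaging.read_camera(c)
    if name: cv2.imwrite(f"pics/{name}.png",im[:,:,::-1])
    return im
def pts(c,names):
    T=np.array(imaging.camera_model(c)["pose"])
    for n in names:
        for d in spot_point(c,n)[:2]:
            p=T[:3,:3]@np.array(d["location"])+T[:3,3]
            print(c,n,round(d["confidence"],2),np.round(p,4).tolist())
E
python3 - <<'E'
from h import *
s=st()
for c in ("scene","side"):
    snap(c,c+"0"); pts(c,["caddy_bar","caddy_hook","caddy_mid","rail_ref","rail_lip","left_cap","mug"])
m=imaging.camera_model("scene"); print({k:(np.round(v,3).tolist()) for k,v in m.items()})
m=imaging.camera_model("side"); print({k:(np.round(v,3).tolist()) for k,v in m.items()})
E
```

```text
pics
{'time': 0.0, 'tcp_pos': [0.2343, -0.4694, 0.2272], 'orientation': [-3.14, -0.0002, 0.4628], 'force': [0.2064, -0.3379, -0.1911], 'wrist_torque': [-0.0097, -0.0096, -0.0077], 'opening': 0.0853, 'finger_force': 0.0}
scene caddy_bar 0.56 [0.4412, -0.2528, 0.1171]
scene caddy_hook 0.84 [0.4812, -0.2595, 0.061]
scene caddy_mid 0.87 [0.4379, -0.256, 0.0612]
scene rail_ref 0.87 [0.6306, -0.039, 0.1145]
scene rail_lip 0.68 [0.6187, -0.0361, 0.1299]
scene left_cap 0.83 [0.6284, 0.1469, 0.1157]
scene mug 0.79 [0.4326, 0.3007, -0.0029]
side caddy_bar 0.6 [0.4408, -0.2514, 0.122]
side caddy_mid 0.76 [0.44, -0.2569, 0.0683]
side rail_ref 0.7 [0.6274, -0.0375, 0.1104]
side rail_lip 0.58 [0.624, -0.0389, 0.1244]
side rail_lip 0.57 [0.6274, -0.0397, 0.1139]
side left_cap 0.72 [0.4351, 0.3, -0.0018]
side left_cap 0.63 [0.6286, 0.1521, 0.1131]
side mug 0.78 [0.4362, 0.2999, -0.0004]
{'fx': 473.929, 'fy': 473.929, 'cx': 270.585, 'cy': 217.923, 'pose': [[-0.162, -0.603, 0.782, 1.563], [0.987, -0.102, 0.126, 0.175], [0.004, 0.792, 0.611, 0.871], [0.0, 0.0, 0.0, 1.0]]}
{'fx': 389.871, 'fy': 389.871, 'cx': 279.375, 'cy': 208.012, 'pose': [[-0.996, 0.038, -0.083, 0.536], [-0.089, -0.6, 0.795, 0.687], [-0.02, 0.799, 0.601, 0.635], [0.0, 0.0, 0.0, 1.0]]}
```

View pics/scene0.png

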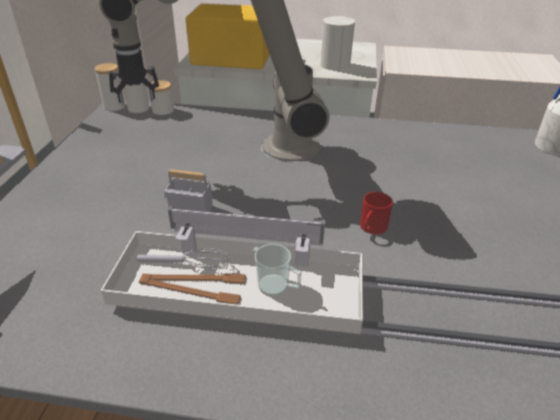

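View pics/side0.png

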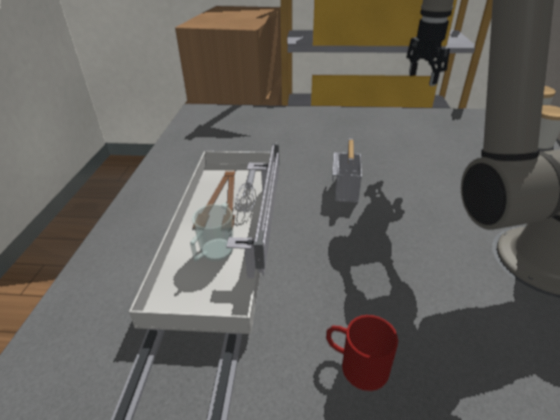

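The scene picture shows the caddy at about (190,190) with its bar at (187,175), in front of the rail, which runs (170,215) to (322,230). The mug is at (376,213). The side picture agrees, with nothing between the caddy and the arm. I'm turning the tool so the fingers close along x, then moving over the bar.

Request:
step_arm:
  targets:
    - [[85,0,0,0,-0.157],[85,0,0,0,-0.157],[85,0,0,0,-0.157],[85,0,0,0,-0.157],[85,0,0,0,-0.157]]
  newtons: 40

```text
time: 1.22
tcp_pos: [0.2344, -0.4698, 0.2279]
orientation: [3.141, 0.0, 1.085]
force: [0.4, 0.1, 0.8]
opening: 0.085
finger_force: 0.0
```

Request:
step_arm:
  targets:
    - [[85,0,0,0,-0.157],[85,0,0,0,-0.157],[85,0,0,0,-0.157],[85,0,0,0,-0.157]]

```text
time: 1.55
tcp_pos: [0.2344, -0.4698, 0.2279]
orientation: [3.142, 0.0, 1.579]
force: [0.0, 0.8, -0.0]
opening: 0.0848
finger_force: 0.0
```

Request:
step_arm:
  targets:
    - [[85,0.26,0.26,0,0],[85,0.26,0.26,0,0],[85,0.26,0.26,0,0],[85,0.26,0.26,0,0],[85,0.26,0.26,0,0]]

```text
time: 1.97
tcp_pos: [0.339, -0.3646, 0.228]
orientation: [3.141, 0.0, 1.572]
force: [0.4, -0.2, 0.1]
opening: 0.0852
finger_force: 0.0
```

Request:
step_arm:
  targets:
    - [[85,0.26,0.26,0,0],[85,0.26,0.26,0,0],[85,0.26,0.26,0,0],[85,0.26,0.26,0,0],[85,0,0,0,0]]

```text
time: 2.38
tcp_pos: [0.424, -0.2789, 0.228]
orientation: [3.14, -0.001, 1.577]
force: [-0.2, -0.4, 0.2]
opening: 0.0852
finger_force: 0.0
```

Run:
```python
from h import *
s=st(); print(np.round(s["joint_pos"],3))
snap("wrist","w1"); pts("wrist",["caddy_bar","caddy_hook","caddy_mid","rail_ref","rail_lip"])
m=imaging.camera_model("wrist"); print({k:(np.round(v,3).tolist()) for k,v in m.items()})
```

```text
{'time': 2.3833, 'tcp_pos': [0.424, -0.2789, 0.228], 'orientation': [3.1401, -0.0011, 1.5765], 'force': [-0.1712, -0.3969, 0.2456], 'wrist_torque': [-0.0217, 0.0246, -0.0197], 'opening': 0.0852, 'finger_force': 0.0}
[-0.734  0.31   1.571  0.002  1.26  -0.74 ]
wrist caddy_bar 0.83 [0.4384, -0.2597, 0.12]
wrist caddy_hook 0.94 [0.4773, -0.2585, 0.059]
wrist caddy_mid 0.67 [0.4361, -0.2569, 0.0701]
wrist rail_lip 0.31 [0.4401, -0.257, -0.0017]
{'fx': 371.315, 'fy': 371.315, 'cx': 274.399, 'cy': 209.348, 'pose': [[1.0, -0.001, -0.0, 0.42], [0.001, 0.962, 0.274, -0.213], [-0.0, -0.274, 0.962, 0.374], [0.0, 0.0, 0.0, 1.0]]}
```

View pics/w1.png

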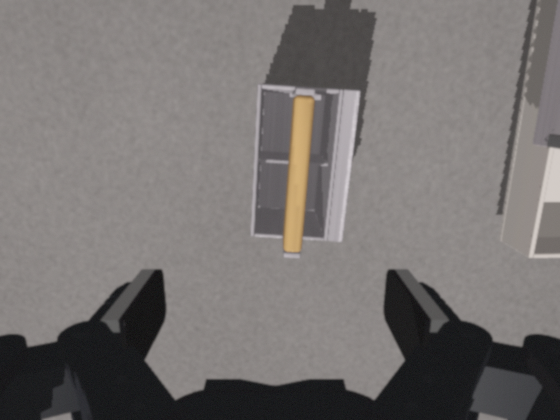

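The wrist picture shows the bar from (304,97) to (293,252), the hook strip's outer edge along (358,92)–(343,240), and the rail and tray at the far right. So the caddy is slightly yawed.

```bash
cat >> h.py <<'E'
def ray(c,uv,z,T=None):
    m=imaging.camera_model(c); T=np.array(m["pose"]) if T is None else T
    d=T[:3,:3]@np.array([(uv[0]-m["cx"])/m["fx"],-(uv[1]-m["cy"])/m["fy"],-1.0])
    return T[:3,3]+d*(z-T[2,3])/d[2]
def proj(c,p):
    m=imaging.camera_model(c); T=np.array(m["pose"]); q=T[:3,:3].T@(np.array(p)-T[:3,3])
    return np.array([m["cx"]+m["fx"]*q[0]/-q[2], m["cy"]-m["fy"]*q[1]/-q[2]])
E
python3 - <<'E'
from h import *
a=ray("wrist",(304,97),.133);b=ray("wrist",(293,252),.133);print("bar",a,b,(a+b)/2,np.linalg.norm(a-b))
d=a-b;print("caddy yaw deg",-np.degrees(np.arctan2(d[0],d[1])))
a=ray("wrist",(358,92),.083);b=ray("wrist",(343,240),.083);d=a-b;print("hook",a,b,np.linalg.norm(d),-np.degrees(np.arctan2(d[0],d[1])))
im=cv2.imread("pics/scene0.png")[195:275,150:340];cv2.imwrite("pics/railcrop.png",cv2.resize(im,None,fx=4.2,fy=4.2,interpolation=cv2.INTER_CUBIC))
E
```

```text
bar [ 0.43839721 -0.20949423  0.133     ] [ 0.43314085 -0.31293078  0.133     ] [ 0.43576903 -0.2612125   0.133     ] 0.1035700185719774
caddy yaw deg -2.9091113250477916
hook [ 0.48244816 -0.205057    0.083     ] [ 0.47738072 -0.32278628  0.083     ] 0.11783828236325448 -2.4646714143514745
```

View pics/railcrop.png

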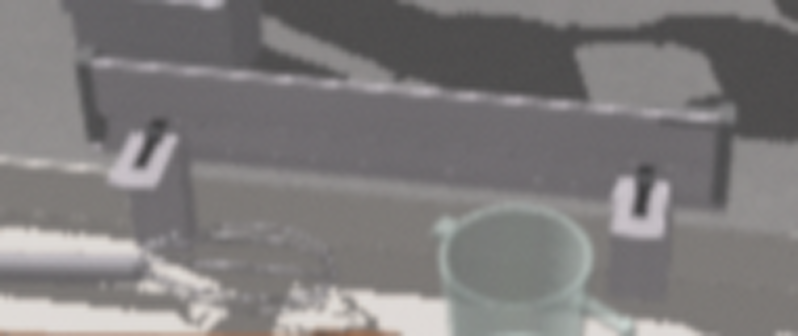

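The crop shows the rail's back plate top edge as a clean straight line, about (172.6,209.3) to (320.2,220.5) in the full picture. The span between the hood and the plain cap is clear. Next I go down on the bar.

Request:
step_arm:
  targets:
    - [[85,0,0,0,0.067],[85,0.131,0.075,0,0],[85,0.131,0.075,0,0],[60,0,0,0.2,0],[60,0,0,0.2,0]]

```text
time: 3.1
tcp_pos: [0.4354, -0.2612, 0.1964]
orientation: [3.139, 0.001, 1.522]
force: [0.4, -0.3, 0.2]
opening: 0.0633
finger_force: 0.0
```

Run:
```python
from h import *
a=ray("scene",(172.6,209.3),.151);b=ray("scene",(320.2,220.5),.151);d=b-a;print("plate",a,b,(a+b)/2,np.linalg.norm(d),"yaw",-np.degrees(np.arctan2(d[0],d[1])))
s=st(); snap("wrist"); pts("wrist",["caddy_bar","caddy_hook"])
```

```text
plate [ 0.6486462  -0.22447791  0.151     ] [0.63251306 0.14935851 0.151     ] [ 0.64057963 -0.0375597   0.151     ] 0.3741843698433498 yaw 2.4711020444238914
{'time': 3.1, 'tcp_pos': [0.4354, -0.2612, 0.1964], 'orientation': [3.1392, 0.0014, 1.5221], 'force': [0.3868, -0.2877, 0.2455], 'wrist_torque': [-0.0073, -0.0033, -0.0316], 'opening': 0.0633, 'finger_force': 0.0}
wrist caddy_bar 0.93 [0.4363, -0.26, 0.1174]
wrist caddy_hook 0.61 [0.4792, -0.2556, 0.0534]
```

Request:
step_arm:
  targets:
    - [[50,0,0,0.22,0],[50,0,0,0.22,0],[50,0,0,0.22,0],[50,0,0,0.15,0],[50,0,0,0.07,0]]

```text
time: 3.67
tcp_pos: [0.4343, -0.2616, 0.125]
orientation: [-3.141, -0.001, 1.52]
force: [-0.4, 0.4, -0.1]
opening: 0.0499
finger_force: 0.0
```

Request:
step_arm:
  targets:
    - [[0,0,0,0,0],[0,0,0,0,0],[0,0,0,0,0],[0,0,0,0,0],[0,0,0,0,0]]
  newtons: 40

```text
time: 4.08
tcp_pos: [0.4354, -0.2625, 0.1269]
orientation: [3.139, 0.002, 1.52]
force: [1.4, 0.5, 5.0]
opening: 0.0112
finger_force: 39.4
```

Request:
step_arm:
  targets:
    - [[0,0,0,0,0],[0,0,0,0,0],[0,0,0,0,0]]

```text
time: 4.33
tcp_pos: [0.4354, -0.2625, 0.1269]
orientation: [3.138, 0.002, 1.52]
force: [1.8, 0.3, 6.1]
opening: 0.011
finger_force: 39.5
```

Request:
step_arm:
  targets:
    - [[0,0,0,-0.05,0],[0,0,0,-0.1,0],[0,0,0,-0.15,0],[0,0,0,-0.15,0],[0,0,0,0,0]]

```text
time: 4.75
tcp_pos: [0.4349, -0.2625, 0.1637]
orientation: [3.139, 0.002, 1.52]
force: [0.8, -0.1, -3.6]
opening: 0.0111
finger_force: 39.1
```

Request:
step_arm:
  targets:
    - [[0,0,0,-0.25,0],[0,0,0,-0.25,0],[0,0,0,-0.25,0],[0,0,0,-0.1,0],[0,0,0,0,0]]

```text
time: 5.17
tcp_pos: [0.4348, -0.2624, 0.2309]
orientation: [3.139, 0.002, 1.52]
force: [0.6, 0.3, -3.2]
opening: 0.0113
finger_force: 39.4
```

Run:
```python
from h import *
s=st(); snap("wrist","w2"); pts("wrist",["caddy_bar","caddy_hook","caddy_mid"]); snap("side"); pts("side",["caddy_bar","caddy_hook","caddy_mid"])
```

```text
{'time': 5.1667, 'tcp_pos': [0.4348, -0.2624, 0.2309], 'orientation': [3.1392, 0.002, 1.52], 'force': [0.6412, 0.2794, -3.2257], 'wrist_torque': [-0.061, -0.0224, -0.0069], 'opening': 0.0113, 'finger_force': 39.3595}
wrist caddy_bar 0.81 [0.4363, -0.2587, 0.2222]
wrist caddy_hook 0.83 [0.4815, -0.2559, 0.1641]
wrist caddy_mid 0.96 [0.439, -0.2547, 0.1745]
side caddy_bar 0.56 [0.435, -0.2523, 0.2231]
side caddy_hook 0.73 [0.477, -0.2561, 0.1598]
side caddy_mid 0.63 [0.4329, -0.2567, 0.1684]
```

View pics/w2.png

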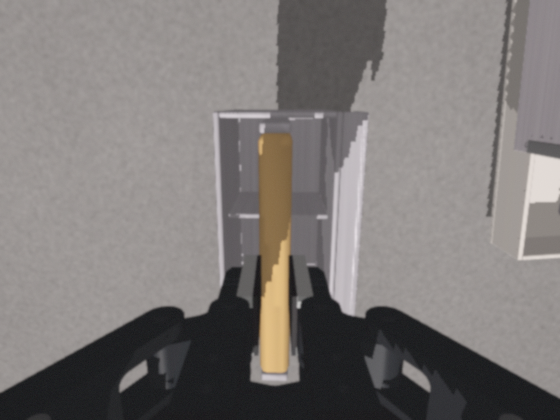

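The picture shows the caddy held by the bar, level, with the bar running straight along the tool axis (275,135 to 275,370) and the hook strip on the right (340–365). I'm turning it to the rail's direction and carrying it in front of the rail, well short of the lip.

Request:
step_arm:
  targets:
    - [[0,0,0,0,-0.12],[0,0.15,0.07,0,0],[0,0.28,0.13,0,0],[0,0.28,0.13,0,0],[0,0.28,0.13,0,0]]

```text
time: 5.98
tcp_pos: [0.4677, -0.1804, 0.2291]
orientation: [-3.141, -0.0, 1.613]
force: [1.6, 0.4, -3.6]
opening: 0.0114
finger_force: 39.4
```

Request:
step_arm:
  targets:
    - [[0,0.28,0.13,0,0],[0,0.28,0.13,0,0],[0,0.28,0.13,0,0],[0,0.28,0.13,0,0],[0,0.28,0.13,0,0]]

```text
time: 6.4
tcp_pos: [0.515, -0.0659, 0.2291]
orientation: [-3.141, -0.0, 1.614]
force: [0.2, -0.3, -3.9]
opening: 0.0107
finger_force: 39.4
```

Request:
step_arm:
  targets:
    - [[0,0.28,0.13,0,0],[0,0.18,0.07,0,0],[0,0,0,0,0],[0,0,0,0,0]]

```text
time: 6.73
tcp_pos: [0.529, -0.0291, 0.229]
orientation: [-3.141, 0.0, 1.616]
force: [-0.2, -1.1, -3.5]
opening: 0.0113
finger_force: 39.4
```

Run:
```python
from h import *
s=st(); snap("wrist","w3"); pts("wrist",["caddy_hook","caddy_bar","rail_lip","rail_ref","rail_back","left_cap"])
print(proj("wrist",(0.635,-0.038,.151)),proj("wrist",(0.627,0.15,.151)))
```

```text
{'time': 6.7333, 'tcp_pos': [0.529, -0.0291, 0.229], 'orientation': [-3.1407, 0.0004, 1.6161], 'force': [-0.1539, -1.1058, -3.4667], 'wrist_torque': [-0.1195, 0.061, 0.0105], 'opening': 0.0113, 'finger_force': 39.355}
wrist caddy_hook 0.67 [0.5749, -0.0223, 0.1612]
wrist caddy_bar 0.6 [0.5288, -0.0229, 0.2244]
wrist rail_lip 0.93 [0.625, -0.0421, 0.131]
wrist rail_lip 0.39 [0.5309, -0.0255, 0.2238]
wrist rail_ref 0.6 [0.6332, -0.0386, 0.1127]
wrist rail_back 0.96 [0.6401, -0.0395, 0.1531]
[439.63222983 236.31321194] [ 485.62149991 -116.20017079]
```

View pics/w3.png

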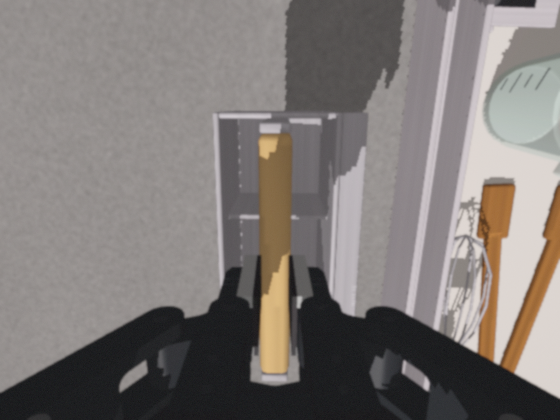

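The wrist picture shows the lip's bright top edge at about (452,0)–(408,370) and the back plate's at (490,30)–(430,365), both clear beside the caddy. I'll fit both lines for direction.

Run:
```python
from h import *
im=cv2.imread("pics/w3.png").astype(float).mean(2)
for nm,z,(u0,v0,u1,v1) in (("lip",.129,(452,5,409,360)),("plate",.151,(489,40,432,360))):
    P=[]
    for v in range(v0,v1,3):
        c=u0+(u1-u0)*(v-v0)/(v1-v0); lo=int(c)-9; seg=im[v,lo:lo+19]
        g=np.convolve(seg,[1,1,1],"same")[1:-1]; k=g.argmax()+1
        P.append(ray("wrist",(lo+k,v),z))
    P=np.array(P)
    k=np.ones(len(P),bool)
    for _ in range(5):
        f=np.polyfit(P[k,1],P[k,0],1); r=P[:,0]-np.polyval(f,P[:,1]); k=abs(r)<max(2*r[k].std(),.0006)
    print(nm,"yaw",-np.degrees(np.arctan(f[0])),"x at y=-.025:",np.polyval(f,-.025),"at -.038",np.polyval(f,-.038),k.sum(),len(P),r[k].std(),P[k,1].min(),P[k,1].max())
```

```text
lip yaw 1.0117565107545023 x at y=-.025: 0.6306721030309658 at -.038 0.6309016871650247 100 119 0.00019438390304406543 -0.10559131074105199 0.0954424396009107
plate yaw -0.8683007960473653 x at y=-.025: 0.6447826097186141 at -.038 0.6445855834337716 88 107 0.0014945137943661708 -0.12196274645226149 0.07847933419320302
```

Run:
```python
from h import *
im=cv2.imread("pics/w3.png").astype(int).mean(2)
for v in (40,120,200,240,300,350):
    print(v,[(u,int(im[v,u])) for u in range(395,505) if im[v,u]>165 or abs(im[v,u]-im[v,u-1])>18])
```

```text
40 [(401, 111), (402, 131), (443, 152), (444, 179), (445, 195), (446, 198), (447, 197), (448, 194), (449, 190), (450, 188), (451, 193), (452, 188), (453, 166), (454, 143), (481, 170), (482, 186), (483, 194), (484, 198), (485, 197), (486, 197), (487, 197), (488, 203), (489, 211), (490, 214), (491, 214), (492, 214), (493, 214), (494, 215), (495, 214), (496, 214), (497, 214), (498, 213), (499, 214), (500, 214), (501, 213), (502, 214), (503, 214), (504, 213)]
120 [(432, 164), (433, 190), (434, 200), (435, 199), (436, 196), (437, 193), (438, 192), (439, 197), (440, 196), (441, 180), (442, 155), (467, 161), (468, 185), (469, 197), (470, 202), (471, 203), (472, 202), (473, 200), (474, 202), (475, 210), (476, 215), (477, 215), (478, 216), (479, 214), (480, 215), (481, 213), (482, 206), (483, 191), (484, 175), (489, 166), (490, 180), (491, 187), (492, 188), (493, 188), (494, 189), (495, 189), (496, 188), (497, 189), (498, 188), (499, 188), (500, 188), (501, 188), (502, 188), (503, 188), (504, 187)]
200 [(421, 166), (422, 188), (423, 197), (424, 197), (425, 196), (426, 193), (427, 193), (428, 
[... 1246 characters left out ...]
, (457, 196), (458, 179), (459, 177), (460, 193), (461, 192), (462, 161), (463, 126), (465, 165), (466, 193), (467, 206), (468, 210), (469, 205), (470, 192), (471, 185), (472, 189), (473, 198), (474, 209), (475, 214), (476, 214), (477, 216), (478, 212), (479, 197), (480, 170), (481, 166), (482, 168), (486, 169), (487, 171), (488, 145), (489, 116), (497, 162), (498, 194), (499, 210), (500, 215), (501, 214), (502, 215), (503, 214), (504, 215)]
350 [(470, 80), (471, 113), (472, 146), (473, 174), (474, 191), (475, 200), (476, 193), (477, 162), (478, 117), (479, 97), (494, 170), (495, 200), (496, 212), (497, 214), (498, 214), (499, 214), (500, 214), (501, 212), (502, 205), (503, 184), (504, 139)]
```

Run:
```python
from h import *
V=[40,120,200,240,300]
for nm,z,U in (("lip front",.129,[443.5,432,421,415.2,406.8]),("lip rear",.129,[453.2,441.8,429.9,423.9,415]),("plate front",.151,[480.8,467.1,453.9,447.1,437])):
    P=np.array([ray("wrist",(u,v),z) for u,v in zip(U,V)]); f=np.polyfit(P[:,1],P[:,0],1)
    print(nm,-np.degrees(np.arctan(f[0])),np.polyval(f,-.038),(P[:,0]-np.polyval(f,P[:,1])).round(5))
# caddy strip outer edge (bridge top, z=TCP-.042) 
P=np.array([ray("wrist",q,.187) for q in ((367,115),(353,312))]);d=P[0]-P[1];print("strip",P,-np.degrees(np.arctan2(d[0],d[1])))
P=np.array([ray("wrist",q,.235) for q in ((275.5,135),(275,370))]);d=P[0]-P[1];print("bar",P,-np.degrees(np.arctan2(d[0],d[1])))
```

```text
lip front 0.8646294501437232 0.6288082121472538 [ 5.e-05 -1.e-04  8.e-05 -3.e-05  0.e+00]
lip rear 0.8837877467383072 0.6349311234558658 [-1.2e-04  1.3e-04  6.0e-05 -1.0e-05 -6.0e-05]
plate front 0.7485112747730289 0.640183810311433 [ 5.e-05 -1.e-04  5.e-05  0.e+00 -1.e-05]
strip [[ 0.57126831  0.03582815  0.187     ]
 [ 0.57547394 -0.07348997  0.187     ]] 2.2031711898401007
bar [[ 0.52642079  0.02805575  0.235     ]
 [ 0.53077445 -0.0755289   0.235     ]] 2.406725813906132
```

The wrist view gives rail yaw ≈ +0.9°, channel middle x ≈ 0.637 and plate front at about 0.640. I'm squaring to that yaw, lowering the hook to just above lip height and approaching slowly.

Request:
step_arm:
  targets:
    - [[0,0,0,0.1,0.036],[0,0,0.1,0.13,0],[0,0,0.16,0,0],[0,0,0.16,0,0],[0,0,0.12,0,0]]

```text
time: 7.5
tcp_pos: [0.5735, -0.0293, 0.2102]
orientation: [-3.141, -0.0, 1.586]
force: [0.6, 0.1, -4.0]
opening: 0.0105
finger_force: 39.4
```

Request:
step_arm:
  targets:
    - [[0,0,0.06,0,0],[0,0,0.05,0,0],[0,0,0.03,0,0],[0,0,0,0,0],[0,0,0,0,0]]

```text
time: 7.92
tcp_pos: [0.5833, -0.0288, 0.211]
orientation: [-3.141, 0.0, 1.586]
force: [-0.3, 0.6, -2.9]
opening: 0.0112
finger_force: 39.4
```

Run:
```python
from h import *
s=st()
```

```text
{'time': 7.9167, 'tcp_pos': [0.5833, -0.0288, 0.211], 'orientation': [-3.1411, 0.0001, 1.586], 'force': [-0.3084, 0.613, -2.9046], 'wrist_torque': [-0.0203, 0.0203, -0.0045], 'opening': 0.0112, 'finger_force': 39.3639}
```

Request:
step_arm:
  targets:
    - [[0,0,0.02,0,0],[0,0,0.02,0,0],[0,0,0.02,0,0],[0,0,0.02,0,0],[0,0,0.015,0,0]]

```text
time: 8.33
tcp_pos: [0.5913, -0.0287, 0.2112]
orientation: [3.141, 0.0, 1.586]
force: [-0.1, -0.8, -2.5]
opening: 0.011
finger_force: 39.4
```

Request:
step_arm:
  targets:
    - [[0,0,0.012,0,0],[0,0,0.012,0,0],[0,0,0.012,0,0],[0,0,0,0,0]]

```text
time: 8.67
tcp_pos: [0.5941, -0.0286, 0.211]
orientation: [-3.141, 0.0, 1.586]
force: [0.2, -0.5, -2.5]
opening: 0.0111
finger_force: 39.4
```

Request:
step_arm:
  targets:
    - [[0,0,0,0.05,0],[0,0,0.01,0,0],[0,0,0.01,0,0],[0,0,0,0,0]]

```text
time: 9.0
tcp_pos: [0.5954, -0.0286, 0.2068]
orientation: [-3.141, -0.0, 1.586]
force: [0.0, -0.5, -3.1]
opening: 0.0112
finger_force: 39.4
```

Run:
```python
from h import *
s=st()
```

```text
{'time': 9.0, 'tcp_pos': [0.5954, -0.0286, 0.2068], 'orientation': [-3.1407, -0.0, 1.586], 'force': [0.0019, -0.5101, -3.0834], 'wrist_torque': [-0.0148, 0.2533, 0.0535], 'opening': 0.0112, 'finger_force': 39.3658}
```

Request:
step_arm:
  targets:
    - [[0,0,0.01,0,0],[0,0,0,0,0]]

```text
time: 9.17
tcp_pos: [0.5961, -0.0286, 0.2071]
orientation: [-3.141, 0.0, 1.586]
force: [-2.5, -1.3, -3.3]
opening: 0.0115
finger_force: 39.5
```

Run:
```python
from h import *
s=st()
```

```text
{'time': 9.1667, 'tcp_pos': [0.5961, -0.0286, 0.2071], 'orientation': [-3.1407, 0.0001, 1.586], 'force': [-2.5331, -1.3294, -3.3317], 'wrist_torque': [0.0006, 0.517, 0.0561], 'opening': 0.0115, 'finger_force': 39.4726}
```

Request:
step_arm:
  targets:
    - [[0,0,0.012,0,0],[0,0,0,0,0],[0,0,0,0,0]]

```text
time: 9.42
tcp_pos: [0.5969, -0.0286, 0.2072]
orientation: [-3.14, 0.0, 1.586]
force: [-4.5, -0.4, -1.0]
opening: 0.011
finger_force: 39.7
```

Run:
```python
from h import *
s=st()
```

```text
{'time': 9.4167, 'tcp_pos': [0.5969, -0.0286, 0.2072], 'orientation': [-3.1404, 0.0001, 1.5859], 'force': [-4.5083, -0.449, -0.9532], 'wrist_torque': [-0.0831, 1.1527, 0.0713], 'opening': 0.011, 'finger_force': 39.7464}
```

Request:
step_arm:
  targets:
    - [[0,0,-0.025,0,0],[0,0,-0.025,0,0],[0,0,0,0,0]]

```text
time: 9.67
tcp_pos: [0.5937, -0.0286, 0.2072]
orientation: [3.14, 0.0, 1.586]
force: [0.6, -0.3, -3.4]
opening: 0.0113
finger_force: 39.4
```

Run:
```python
from h import *
s=st()
```

```text
{'time': 9.6667, 'tcp_pos': [0.5937, -0.0286, 0.2072], 'orientation': [3.14, 0.0001, 1.5858], 'force': [0.6012, -0.2854, -3.3978], 'wrist_torque': [-0.0168, 0.1008, 0.0252], 'opening': 0.0113, 'finger_force': 39.369}
```

Contact came at TCP x ≈ 0.5955, and the moment shows it is nearly square. I've backed off to mid channel and now lower gently.

Request:
step_arm:
  targets:
    - [[0,0,0,0.03,0],[0,0,0,0.03,0],[0,0,0,0.03,0],[0,0,0,0.02,0],[0,0,0,0.01,0]]

```text
time: 10.08
tcp_pos: [0.5933, -0.0286, 0.197]
orientation: [-3.141, -0.0, 1.586]
force: [0.2, 0.3, -3.0]
opening: 0.0111
finger_force: 39.4
```

Request:
step_arm:
  targets:
    - [[0,0,0,0.013,0],[0,0,0,0.013,0],[0,0,0,0.013,0],[0,0,0,0,0]]

```text
time: 10.42
tcp_pos: [0.5933, -0.0286, 0.1941]
orientation: [-3.141, 0.0, 1.586]
force: [0.8, 0.3, -3.1]
opening: 0.0112
finger_force: 39.4
```

Run:
```python
from h import *
s=st()
```

```text
{'time': 10.4167, 'tcp_pos': [0.5933, -0.0286, 0.1941], 'orientation': [-3.1413, 0.0, 1.5859], 'force': [0.8199, 0.2983, -3.1433], 'wrist_torque': [-0.0077, 0.0249, -0.0165], 'opening': 0.0112, 'finger_force': 39.3734}
```

Request:
step_arm:
  targets:
    - [[0,0,0,0.013,0],[0,0,0,0.013,0],[0,0,0,0.013,0],[0,0,0,0,0]]

```text
time: 10.75
tcp_pos: [0.5933, -0.0286, 0.191]
orientation: [-3.141, -0.0, 1.586]
force: [0.2, 0.2, -2.8]
opening: 0.0109
finger_force: 39.4
```

Run:
```python
from h import *
s=st()
```

```text
{'time': 10.75, 'tcp_pos': [0.5933, -0.0286, 0.191], 'orientation': [-3.1412, -0.0, 1.5859], 'force': [0.2443, 0.178, -2.8383], 'wrist_torque': [-0.0162, 0.008, -0.0349], 'opening': 0.0109, 'finger_force': 39.3722}
```

Request:
step_arm:
  targets:
    - [[0,0,0,0.013,0],[0,0,0,0.013,0],[0,0,0,0.013,0],[0,0,0,0.013,0],[0,0,0,0,0]]

```text
time: 11.17
tcp_pos: [0.5932, -0.0286, 0.1868]
orientation: [-3.141, -0.0, 1.586]
force: [-0.1, -0.1, -2.5]
opening: 0.0114
finger_force: 39.4
```

Run:
```python
from h import *
s=st()
```

```text
{'time': 11.1667, 'tcp_pos': [0.5932, -0.0286, 0.1868], 'orientation': [-3.1411, -0.0, 1.586], 'force': [-0.114, -0.0975, -2.5094], 'wrist_torque': [-0.0308, 0.03, 0.011], 'opening': 0.0114, 'finger_force': 39.3731}
```

Request:
step_arm:
  targets:
    - [[0,0,0,0.013,0],[0,0,0,0.013,0],[0,0,0,0.012,0],[0,0,0,0.012,0],[0,0,0,0,0]]

```text
time: 11.58
tcp_pos: [0.5933, -0.0286, 0.1828]
orientation: [-3.141, -0.0, 1.586]
force: [0.4, -0.3, -3.0]
opening: 0.0109
finger_force: 39.4
```

Run:
```python
from h import *
s=st()
```

```text
{'time': 11.5833, 'tcp_pos': [0.5933, -0.0286, 0.1828], 'orientation': [-3.1412, -0.0, 1.5859], 'force': [0.4203, -0.3037, -2.9873], 'wrist_torque': [-0.0096, 0.0115, -0.0069], 'opening': 0.0109, 'finger_force': 39.3725}
```

Request:
step_arm:
  targets:
    - [[0,0,0,0.012,0],[0,0,0,0.012,0],[0,0,0,0,0]]

```text
time: 11.83
tcp_pos: [0.5933, -0.0286, 0.181]
orientation: [-3.141, 0.0, 1.586]
force: [-0.3, 0.2, -2.7]
opening: 0.011
finger_force: 39.4
```

Request:
step_arm:
  targets:
    - [[0,0,0,0.012,0],[0,0,0,0,0]]

```text
time: 12.0
tcp_pos: [0.5933, -0.0286, 0.1801]
orientation: [-3.141, 0.0, 1.586]
force: [-0.2, -0.2, -3.0]
opening: 0.0111
finger_force: 39.4
```

Run:
```python
from h import *
s=st()
```

```text
{'time': 12.0, 'tcp_pos': [0.5933, -0.0286, 0.1801], 'orientation': [-3.1414, 0.0, 1.5859], 'force': [-0.1669, -0.1766, -3.0463], 'wrist_torque': [-0.063, 0.0174, -0.0506], 'opening': 0.0111, 'finger_force': 39.373}
```

Request:
step_arm:
  targets:
    - [[0,0,0,0.012,0],[0,0,0,0,0]]

```text
time: 12.17
tcp_pos: [0.5933, -0.0286, 0.1791]
orientation: [-3.141, 0.0, 1.586]
force: [0.3, 0.3, -3.9]
opening: 0.0108
finger_force: 39.4
```

Request:
step_arm:
  targets:
    - [[0,0,0,0.01,0],[0,0,0,0,0]]

```text
time: 12.33
tcp_pos: [0.5932, -0.0287, 0.1788]
orientation: [-3.142, 0.0, 1.586]
force: [-1.9, 0.5, 1.7]
opening: 0.0113
finger_force: 39.8
```

Floor reached at TCP z ≈ 0.179, so the hook is about at 0.115 as expected. I ease the load slightly and slide left, watching the side force.

Request:
step_arm:
  targets:
    - [[0,0,0,-0.007,0],[0,0.02,0,0,0],[0,0.03,0,0,0],[0,0.03,0,0,0],[0,0.03,0,0,0]]

```text
time: 12.75
tcp_pos: [0.5933, -0.0195, 0.179]
orientation: [3.141, -0.0, 1.586]
force: [0.6, -0.3, -2.5]
opening: 0.0112
finger_force: 39.5
```

Run:
```python
from h import *
s=st()
```

```text
{'time': 12.75, 'tcp_pos': [0.5933, -0.0195, 0.179], 'orientation': [3.1415, -0.0, 1.586], 'force': [0.5888, -0.277, -2.4706], 'wrist_torque': [-0.0977, 0.0123, -0.0484], 'opening': 0.0112, 'finger_force': 39.4506}
```

Request:
step_arm:
  targets:
    - [[0,0.035,0,0,0],[0,0.035,0,0,0],[0,0.035,0,0,0],[0,0.035,0,0,0],[0,0.035,0,0,0]]

```text
time: 13.17
tcp_pos: [0.593, -0.0054, 0.1789]
orientation: [-3.142, -0.0, 1.586]
force: [0.5, -0.8, -2.9]
opening: 0.011
finger_force: 39.4
```

Request:
step_arm:
  targets:
    - [[0,0.035,0,0,0],[0,0.035,0,0,0],[0,0.035,0,0,0],[0,0.035,0,0,0],[0,0,0,0,0]]

```text
time: 13.58
tcp_pos: [0.5928, 0.006, 0.179]
orientation: [-3.142, -0.0, 1.586]
force: [0.2, 0.5, -3.0]
opening: 0.0107
finger_force: 39.4
```

Run:
```python
from h import *
s=st()
```

```text
{'time': 13.5833, 'tcp_pos': [0.5928, 0.006, 0.179], 'orientation': [-3.1416, -0.0002, 1.5864], 'force': [0.1538, 0.5162, -3.0284], 'wrist_torque': [0.0005, -0.0046, 0.0206], 'opening': 0.0107, 'finger_force': 39.4278}
```

Request:
step_arm:
  targets:
    - [[0,0.035,0,0,0],[0,0.035,0,0,0],[0,0.035,0,0,0],[0,0.035,0,0,0],[0,0.035,0,0,0]]

```text
time: 14.0
tcp_pos: [0.5927, 0.0197, 0.179]
orientation: [3.141, 0.0, 1.586]
force: [0.2, 0.3, -2.1]
opening: 0.0114
finger_force: 39.4
```

Request:
step_arm:
  targets:
    - [[0,0.035,0,0,0],[0,0.035,0,0,0],[0,0.035,0,0,0],[0,0.035,0,0,0],[0,0,0,0,0]]

```text
time: 14.42
tcp_pos: [0.5924, 0.0312, 0.179]
orientation: [3.142, -0.0, 1.586]
force: [-0.0, 0.4, -2.7]
opening: 0.0111
finger_force: 39.4
```

Run:
```python
from h import *
s=st(); snap("wrist","w4"); pts("wrist",["left_cap","caddy_hook","caddy_bar"])
snap("scene","s4")
```

```text
{'time': 14.4167, 'tcp_pos': [0.5924, 0.0312, 0.179], 'orientation': [3.1416, -0.0002, 1.5864], 'force': [-0.0123, 0.4323, -2.7422], 'wrist_torque': [0.0613, 0.0119, -0.0321], 'opening': 0.0111, 'finger_force': 39.4317}
wrist left_cap 0.63 [0.6246, 0.149, 0.1181]
wrist caddy_hook 0.78 [0.638, 0.0398, 0.1118]
wrist caddy_bar 0.97 [0.5933, 0.0351, 0.1769]
```

View pics/w4.png

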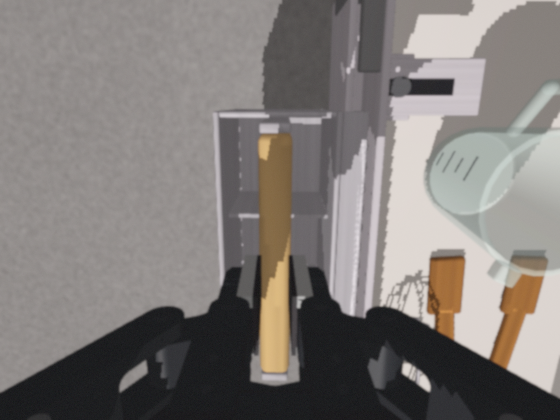

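The wrist picture shows the strip's tongue inside the channel, parallel to the rail, with the left edge at row 112 and the hood starting at row 70. The way ahead is clear and the cup at (460,170) is well aside.

Request:
step_arm:
  targets:
    - [[0,0.03,0,0,0],[0,0.03,0,0,0],[0,0.03,0,0,0],[0,0.03,0,0,0],[0,0.03,0,0,0]]

```text
time: 15.08
tcp_pos: [0.5923, 0.0429, 0.179]
orientation: [3.142, 0.0, 1.586]
force: [-0.5, -1.0, -2.5]
opening: 0.0113
finger_force: 39.4
```

Request:
step_arm:
  targets:
    - [[0,0.025,0,0,0],[0,0.025,0,0,0],[0,0.025,0,0,0],[0,0.025,0,0,0],[0,0,0,0,0]]

```text
time: 15.5
tcp_pos: [0.5921, 0.0511, 0.179]
orientation: [-3.142, -0.0, 1.586]
force: [-0.4, 0.1, -3.1]
opening: 0.0111
finger_force: 39.4
```

Run:
```python
from h import *
s=st()
```

```text
{'time': 15.5, 'tcp_pos': [0.5921, 0.0511, 0.179], 'orientation': [-3.1415, -0.0002, 1.5862], 'force': [-0.4342, 0.148, -3.0729], 'wrist_torque': [0.0374, 0.0134, -0.035], 'opening': 0.0111, 'finger_force': 39.4209}
```

Request:
step_arm:
  targets:
    - [[0,0.025,0,0,0],[0,0.025,0,0,0],[0,0.025,0,0,0],[0,0.025,0,0,0],[0,0,0,0,0]]

```text
time: 15.92
tcp_pos: [0.592, 0.059, 0.179]
orientation: [3.142, -0.0, 1.586]
force: [0.1, -0.2, -2.8]
opening: 0.0111
finger_force: 39.4
```

Request:
step_arm:
  targets:
    - [[0,0.025,0,0,0],[0,0.025,0,0,0],[0,0.025,0,0,0],[0,0.025,0,0,0],[0,0,0,0,0]]

```text
time: 16.33
tcp_pos: [0.5919, 0.0671, 0.179]
orientation: [-3.142, -0.0, 1.586]
force: [0.1, 0.3, -2.6]
opening: 0.0112
finger_force: 39.4
```

Run:
```python
from h import *
s=st()
```

```text
{'time': 16.3333, 'tcp_pos': [0.5919, 0.0671, 0.179], 'orientation': [-3.1416, -0.0002, 1.5863], 'force': [0.07, 0.2796, -2.6301], 'wrist_torque': [0.0838, 0.0068, 0.0412], 'opening': 0.0112, 'finger_force': 39.4235}
```

Request:
step_arm:
  targets:
    - [[0,0.02,0,0,0],[0,0.02,0,0,0],[0,0.02,0,0,0],[0,0.02,0,0,0],[0,0,0,0,0]]

```text
time: 16.75
tcp_pos: [0.5918, 0.0733, 0.179]
orientation: [3.142, -0.0, 1.586]
force: [-0.9, 0.5, -2.1]
opening: 0.011
finger_force: 39.4
```

Request:
step_arm:
  targets:
    - [[0,0.013,0,0,0],[0,0.013,0,0,0],[0,0.013,0,0,0],[0,0,0,0,0]]

```text
time: 17.08
tcp_pos: [0.5918, 0.0763, 0.179]
orientation: [3.142, -0.0, 1.586]
force: [-0.7, -0.0, -2.7]
opening: 0.0112
finger_force: 39.4
```

Request:
step_arm:
  targets:
    - [[0,0.013,0,0,0],[0,0.013,0,0,0],[0,0.013,0,0,0],[0,0,0,0,0]]

```text
time: 17.42
tcp_pos: [0.5917, 0.0795, 0.179]
orientation: [3.142, -0.0, 1.586]
force: [-0.4, 0.6, -1.7]
opening: 0.0111
finger_force: 39.4
```

Request:
step_arm:
  targets:
    - [[0,0.013,0,0,0],[0,0.013,0,0,0],[0,0,0,0,0]]

```text
time: 17.67
tcp_pos: [0.5917, 0.0815, 0.179]
orientation: [-3.142, -0.0, 1.586]
force: [0.6, 0.7, -2.5]
opening: 0.0113
finger_force: 39.4
```

Request:
step_arm:
  targets:
    - [[0,0.013,0,0,0],[0,0.013,0,0,0],[0,0,0,0,0]]

```text
time: 17.92
tcp_pos: [0.5917, 0.0836, 0.179]
orientation: [3.142, -0.0, 1.586]
force: [0.2, -0.3, -2.8]
opening: 0.0111
finger_force: 39.4
```

Run:
```python
from h import *
s=st()
```

```text
{'time': 17.9167, 'tcp_pos': [0.5917, 0.0836, 0.179], 'orientation': [3.1416, -0.0001, 1.586], 'force': [0.1869, -0.3492, -2.7545], 'wrist_torque': [0.0286, -0.0496, -0.0231], 'opening': 0.0111, 'finger_force': 39.4183}
```

Request:
step_arm:
  targets:
    - [[0,0.012,0,0,0],[0,0,0,0,0]]

```text
time: 18.08
tcp_pos: [0.5916, 0.084, 0.1791]
orientation: [-3.141, 0.001, 1.586]
force: [-2.3, -2.1, -1.2]
opening: 0.0113
finger_force: 39.6
```

Request:
step_arm:
  targets:
    - [[0,0.012,0,0,0],[0,0,0,0,0]]

```text
time: 18.25
tcp_pos: [0.5914, 0.0843, 0.1793]
orientation: [-3.141, 0.002, 1.586]
force: [-2.9, -4.8, -0.2]
opening: 0.011
finger_force: 39.8
```

Request:
step_arm:
  targets:
    - [[0,0.012,0,0,0],[0,0,0,0,0]]

```text
time: 18.42
tcp_pos: [0.5913, 0.0846, 0.1795]
orientation: [-3.141, 0.003, 1.585]
force: [-4.4, -6.7, 2.1]
opening: 0.011
finger_force: 39.9
```

The cap is met at TCP y ≈ 0.084. I relax most of the push and then open the fingers a little.

Request:
step_arm:
  targets:
    - [[0,-0.02,0,0,0],[0,0,0,0,0]]

```text
time: 18.58
tcp_pos: [0.5916, 0.0841, 0.1792]
orientation: [-3.142, 0.001, 1.586]
force: [-1.7, -4.2, -0.3]
opening: 0.0109
finger_force: 39.7
```

Run:
```python
from h import *
s=st(); snap("wrist","w5"); pts("wrist",["left_cap","caddy_hook","caddy_bar"])
```

```text
{'time': 18.5833, 'tcp_pos': [0.5916, 0.0841, 0.1792], 'orientation': [-3.1415, 0.0006, 1.5855], 'force': [-1.7235, -4.2325, -0.3019], 'wrist_torque': [-0.6535, 0.2388, 0.0131], 'opening': 0.0109, 'finger_force': 39.7157}
wrist left_cap 0.85 [0.6257, 0.1477, 0.1146]
wrist left_cap 0.59 [0.5937, 0.0906, 0.1736]
wrist caddy_hook 0.87 [0.6362, 0.0895, 0.1113]
wrist caddy_bar 0.66 [0.5888, 0.091, 0.1758]
```

View pics/w5.png

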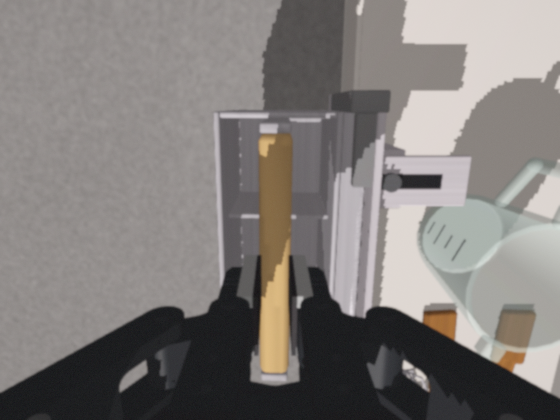

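The picture shows the strip's left end against the cap's inner face (around (350,110)), with the hood covering the tongue from (362,112) to (362,165). It is snug, so I'm releasing.

Request:
step_arm:
  targets:
    - [[16,0,0,0,0],[25,0,0,0,0],[40,0,0,0,0],[40,0,0,0,0],[40,0,0,0,0]]

```text
time: 19.2
tcp_pos: [0.5919, 0.085, 0.1791]
orientation: [3.141, -0.0, 1.586]
force: [-0.6, 0.3, 0.8]
opening: 0.0401
finger_force: 0.0
```

Run:
```python
from h import *
s=st(); snap("wrist"); pts("wrist",["caddy_hook","caddy_bar"])
```

```text
{'time': 19.2, 'tcp_pos': [0.5919, 0.085, 0.1791], 'orientation': [3.141, -0.0003, 1.5862], 'force': [-0.6464, 0.3079, 0.803], 'wrist_torque': [-0.0574, -0.0365, 0.0319], 'opening': 0.0401, 'finger_force': 0.0}
wrist caddy_hook 0.71 [0.6358, 0.0913, 0.1123]
wrist caddy_bar 0.96 [0.587, 0.0886, 0.1718]
```

Request:
step_arm:
  targets:
    - [[45,0,0,-0.05,0],[45,0,0,-0.15,0],[45,0,0,-0.25,0],[45,0,0,-0.25,0],[45,0,0,-0.25,0]]

```text
time: 19.77
tcp_pos: [0.5915, 0.0846, 0.2561]
orientation: [-3.141, 0.0, 1.586]
force: [1.2, 0.9, -0.1]
opening: 0.045
finger_force: 0.0
```

Request:
step_arm:
  targets:
    - [[45,0,0,-0.25,0],[45,0,0,-0.25,0],[45,-0.2,0,0,0],[45,-0.2,0,0,0],[45,0,0,0,0]]

```text
time: 20.18
tcp_pos: [0.5924, 0.0504, 0.2958]
orientation: [3.14, 0.001, 1.584]
force: [1.0, 0.0, -0.9]
opening: 0.0448
finger_force: 0.0
```

Run:
```python
from h import *
s=st(); snap("wrist","w6"); pts("wrist",["caddy_hook","caddy_bar","left_cap","rail_lip"])
snap("scene","s6"); pts("scene",["caddy_hook","caddy_bar","caddy_mid","mug"])
print("cap inner/hook edge:",proj("wrist",(0.636,.150,.139)))
im=cv2.imread("pics/w6.png");u,v=proj("wrist",(0.632,.145,.14)).astype(int);print(u,v)
y0=max(0,v-70);x0=min(max(0,u-110),560-200)
cv2.imwrite("pics/w6c.png",np.hstack([cv2.resize(im,(400,300)),cv2.resize(im[y0:y0+150,x0:x0+200],(400,300),interpolation=cv2.INTER_CUBIC)]))
```

```text
{'time': 20.1833, 'tcp_pos': [0.5924, 0.0504, 0.2958], 'orientation': [3.1404, 0.0013, 1.584], 'force': [1.046, 0.0325, -0.9055], 'wrist_torque': [-0.0334, 0.0192, 0.0335], 'opening': 0.0448, 'finger_force': 0.0}
wrist caddy_hook 0.56 [0.6322, 0.0934, 0.1131]
wrist caddy_bar 0.94 [0.5874, 0.0889, 0.1683]
wrist caddy_bar 0.41 [0.5961, 0.0878, 0.0508]
wrist left_cap 0.94 [0.6259, 0.1474, 0.1143]
wrist rail_lip 0.61 [0.6245, -0.0378, 0.1325]
wrist rail_lip 0.44 [0.6321, -0.0384, 0.1112]
scene caddy_hook 0.97 [0.6332, 0.0898, 0.1159]
scene caddy_bar 0.91 [0.5893, 0.089, 0.1715]
scene caddy_mid 0.84 [0.5907, 0.0919, 0.1125]
scene mug 0.55 [0.4337, 0.3012, -0.0029]
scene mug 0.27 [0.6352, 0.0911, 0.1158]
cap inner/hook edge: [334.76320227  67.36574013]
329 74
```

View pics/w6c.png

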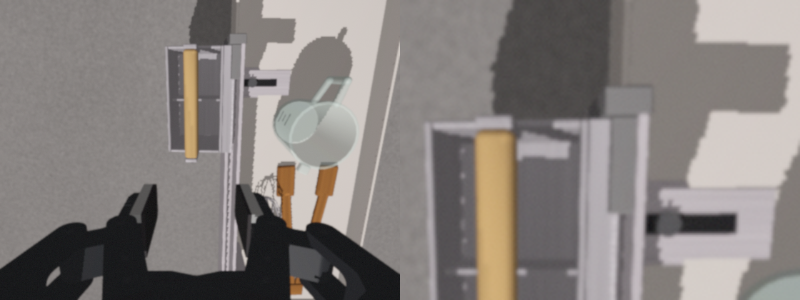

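The last picture shows the caddy hung parallel to the rail, with its strip end against the cap at about (605,118) in the crop and the tongue under the hood. The cup and tongs are where they were, and the gripper is well clear, so I'm handing in.

```bash
python3 -c "
from bench import robot
print(robot.close_job())"
```

```text
the job is handed in; nothing more can be done
None
```

The caddy hangs seated in the rail channel, slid left under the hood until it met the end cap, then let go; the highest contact reading I saw at a step's end was about 10 N, and I touched nothing else. The job is handed in; no verdict came back, and the final camera check can't rule out a gap at the cap of a millimetre or less.

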